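# Lay out a trophy kit in its order tray

### The job

Lay out the trophy kit upright in one row along the middle of the grey tray, lowest first and tallest last, letting go of each part before taking the next: the marble base in the centre with its long side along the tray, the walnut tier squarely on top of it (long side along long side), then the gold cup centred in the gap between the base and the orange dish, and last the red column centred in the gap between the base and the blue dish. Leave the green column and the rubber stamp where they are.

Things in the scene. Friction and masses are not known exactly. Their poses are not given: they have to be found in the camera images.
- tray: Grey shallow tray fixed to the desk, 160 mm (its x) by 370 mm (its y, the long axis); floor 4 mm thick, rim 12 mm high above the desk and 4 mm thick. Origin: centre of its underside, on the desk. The row runs along its y through the origin. In the row the free gap between the seated base's end and a dish is 85 mm long (its middle 82.5 mm from the tray's centre), so it is best to close the fingers across the tray, along its x.
- blue_dish: Blue round dish of brass nuts, fixed in the tray on its middle line at one end, its centre 150 mm from the tray's centre; which end varies. 50 mm across, 18 mm high. Origin: centre of its underside, on the tray's floor.
- orange_dish: Orange round dish of steel nuts, fixed in the tray at the other end from the blue dish, same size (50 mm across, 18 mm high, centre 150 mm from the tray's centre). Origin: centre of its underside.
- base_c (a point): Trophy base: pale marble block 54 mm (its x) by 80 mm (its y) by 30 mm high, about 0.35 kg, loose, lying flat on the desk. Point: its centre, 15 mm above its underside. Take it across its 54 mm width.
- tier_c (a point): Trophy tier: dark walnut block 40 mm (its x) by 60 mm (its y) by 20 mm high, with a brass plate on its top, loose, lying flat on the desk. Point: its centre, 10 mm above its underside. Take it across its 40 mm width.
- cup_c (a point): Gold trophy cup, solid, 85 mm high: round foot 46 mm across, thin stem, and a straight round bowl 46 mm across from 45 to 85 mm above its underside, with two small handles at its +y and -y sides (62 mm over both; look only, they do not obstruct the fingers). Loose, upright on the desk. Point: on its axis half-way up, 42.5 mm above its underside; grip the bowl, about 65 mm above the underside.
- red_column_c (a point): Red trophy column: upright round cylinder 40 mm across, 120 mm high, a brass band near each end, red top with a small black centre, loose, on the desk. Point: its centre, 60 mm above its underside. Grip it in the upper part, about 90 mm above its underside, so that the gripper's body clears its top.
- green_column: Green column of another order, 40 mm across, only 70 mm high, loose, upright on the desk among the parts; not to be moved. Origin: centre of its underside.
- stamp: Rubber stamp: light wooden block 36 mm (x) by 56 mm (y) with a black knob, 67 mm high in all, loose, on the desk among the parts; not to be moved. Origin: centre of its underside.
Not all that is in view belongs to the job. Of the things shaped like the part that bears red_column_c, the red one is meant.

How it is judged:
On the way, in this order (a step that is already met when the one before it is completed fails the run):
1. the marble base stands in the centre of the tray, released (horizontal distance between base_c and tray below 0.012 m and height (world z) of base_c below 0.024 m and angle between base_c's own z axis and vertical below 0.1 rad and angle between the y axis of base_c and the y axis of tray, either way round below 0.2 rad and linear speed of base below 0.02 m/s and contact force between base and the fingers below 0.1 N), for 0.2 s.
2. the walnut tier lies on the base, released (horizontal distance between tier_c and base_c below 0.01 m and z of tier_c in the frame of base_c between 0.02 and 0.03 m and angle between tier_c's own z axis and vertical below 0.1 rad and angle between the y axis of tier_c and the y axis of base_c, either way round below 0.2 rad and linear speed of tier below 0.02 m/s and contact force between tier and the fingers below 0.1 N), for 0.2 s.
3. the gold cup stands between the base and the orange dish, released (horizontal distance between cup_c and orange_dish between 0.0525 and 0.0825 m and horizontal distance between cup_c and base_c between 0.0675 and 0.0975 m and x of cup_c in the frame of tray between -0.014 and 0.014 m and height (world z) of cup_c below 0.0515 m and angle between cup_c's own z axis and vertical below 0.1 rad and linear speed of cup below 0.02 m/s and contact force between cup and the fingers below 0.1 N), for 0.2 s.
4. the red column stands between the base and the blue dish, released (horizontal distance between red_column_c and blue_dish between 0.0525 and 0.0825 m and horizontal distance between red_column_c and base_c between 0.0675 and 0.0975 m and x of red_column_c in the frame of tray between -0.014 and 0.014 m and height (world z) of red_column_c below 0.069 m and angle between red_column_c's own z axis and vertical below 0.1 rad and linear speed of red_column below 0.02 m/s and contact force between red_column and the fingers below 0.1 N), for 0.2 s.
At the end, for the whole second after the job is handed in: Base flat within 12 mm of tray centre, tier flat on it within 10 mm, both along the tray (0.2 rad); cup by orange dish, red column by blue, upright on the tray floor, each 52.5-82.5 mm from dish centre, 67.5-97.5 from base centre, within 14 of the middle line; all released, at rest (all of step 1 and all of step 2 and all of step 3 and all of step 4); the robot touches nothing.
It fails at once if the green column is moved more than 20 mm or knocked over (distance of green_column from where it was at the start of the episode above 0.02 m).
It fails at once if the rubber stamp is moved more than 20 mm or knocked over (distance of stamp from where it was at the start of the episode above 0.02 m).
It also fails if it takes over 102 s, if anything falls off the work surface, if the arm or the gripper's body presses on something with over 40 N, if the wrist force passes 120 N, or if a joint passes its speed limit or range.

### The arm

A 7-joint arm with a two-finger parallel gripper is mounted at the origin on the work surface. World frame = base frame: x ahead of the robot, y to its left, z up, the work surface at z = 0. Lengths are in m, angles in rad, forces in N, time in s.
With the tool pointing down it reaches from about 0.425 to 0.95 m from the base axis. Payload 4.7 kg.
Tool frame: the origin (TCP) lies at the very end of the fingers, on their centre line; the grasp point (between the pads) lies 19 mm behind it; z points along the fingers, y is the line along which they close (so a half turn about z gives the same grasp; the last joint's range is limited). The gripper opens to 87 mm and grips with 3 to 60 N. Pads are 19 mm wide; open, the fingers measure 117 mm over their backs; the gripper's body (75 mm by 190 mm) begins 51 mm behind the grasp point.
Start: joints at [1.108, 0.469, -0.049, 1.532, 0.024, 1.141, -0.082], TCP at [0.284, -0.612, 0.223] pointing down, gripper open.
Joint ranges: [-2.59, 2.59], [-0.33, 1.99], [-1.39, 1.29], [0.1, 2.45], [-1.04, 4.18], [0.21, 1.99], [-2.66, 2.66]. Speed limits (rad/s): [2.57, 2.57, 3.14, 3.14, 3.14, 3.14, 3.14].

### API

Orientations are given as a unit quaternion [w, x, y, z].
In Python, from station import get_state, eyes, robot gives the robot as it stands. The module is installed in compiled form; this text tells all that it offers.
- The arm moves only by the shell command python3 -m handwheel 'ROWS'. ROWS is JSON, a list of rows, each an object of numbers: "dx", "dy", "dz": the shift along the world's x, y, z in mm; "turn": the turn about the world's z in degrees; "grip": the closure in counts, from 0 (fully open) to 255 (shut). In form: [{"dx": .., "dy": .., "dz": .., "turn": .., "grip": ..}, ...]. A call has 1 to 12 rows; each row shifts and turns the commanded pose from where the row before left it; what a row does not reach is not made up. A row lasts 1/8 s, in which the tool goes at most 62.5 mm and 10.7 degrees, less where a joint would pass 70% of its speed; a pose out of reach is approached as far as the arm can. A call is refused whole if a number of a shift passes 62.5 or a number of a turn 10.7, either way. A call with a gripper value outside its range is refused whole. The fingers move at their own pace and stop on an object; the grip force is fixed at half the most. Time passes only in rows, so rows that do not move let the fingers close. It gives the time, the measured TCP pose, the force and the opening at its end, in the units of the state.
- get_state(): the state, without advancing time (a new reading comes with each control period).
- eyes.capture(name): name is "scene" or "top" or "wrist"; returns a dict with "pixels" (420x560x3 uint8, red, green, blue), "vertical_fov" (degrees; the focal length in pixels is half the picture's height over the tangent of half this angle, whatever the lens; pixels are square), "cx", "cy" (the principal point, pixels), "R" (3x3) and "t" (3): a world point X has camera coordinates R X + t; the wrist camera has in their place "mount" (4x4, takes a point from camera to tool coordinates, whose origin is the TCP and whose axes are the flange's). Camera axes: x right, y down, z forward; pixel columns grow to the right and rows downward; lengths in m; the calibration is good to about 2 mm. A picture is of the moment at which its call begins: read the wrist's pose just before it. There is no depth.
- robot.job_done(): hands the job in, once; it reports no verdict.
The state is a dict: "time": time; "qpos": joint angles; "joint_velocities": joint speeds; "joint_efforts": joint torques, N m; "tcp_pos": TCP position; "ee_rot": TCP orientation; "contact_force": force on the tool from outside, world axes, zero at the start; "torque": the same for the moment, N m; "grip_width": finger opening in m.
Only numpy, scipy, OpenCV 4.12 (cv2) and the standard library are available. Lean on these libraries where they do the work, as an engineer would, in place of code of your own. Each camera call takes 0.05 s, during which the arm holds its last target. There are 200 camera calls.

## Working session

There is one attempt and no reset: what is moved stays moved. The work goes in short steps, Python scripts to look and compute and a shell command to move; the robot and the scene stay as the last step left them, time stands still between calls to the robot, and variables do not carry over. Pictures are saved under pics/ and viewed, on a budget of 14 in all, crops included, one or two more only if the job needs it, and the job is handed in when it is done.

```bash
mkdir -p pics
python3 - <<'E'
from station import get_state, eyes
import cv2, pickle
d={}
print(get_state())
for n in("scene","top","wrist"):
    c=eyes.capture(n); d[n]=c
    cv2.imwrite(f"pics/{n}0.png",c["pixels"][:,:,::-1])
    print(n,{k:(v.tolist() if hasattr(v,'tolist') else v) for k,v in c.items() if k!="pixels"})
pickle.dump(d,open("d0.pkl","wb"))
import numpy as np
cv2.imwrite("pics/st0.png",cv2.resize(d["top"]["pixels"][:,:,::-1],(800,600)))
E
```

```text
{'time': 0.0, 'qpos': array([ 1.10806917,  0.46945393, -0.04854113,  1.5336958 ,  0.02409888,
        1.1409889 , -0.08226519]), 'joint_velocities': array([-5.66410947e-04,  4.39336722e-04, -4.96452284e-04, -7.85437544e-05,
        1.35204142e-03,  7.82588921e-04, -1.75648849e-03]), 'joint_efforts': array([ 4.05200981e-04, -5.07973623e+01, -8.06457899e-02, -2.36155164e+01,
       -6.13372237e-02,  3.78102693e-02,  1.58815687e-04]), 'tcp_pos': array([ 0.28346185, -0.61193617,  0.22149005]), 'ee_rot': array([-9.46027303e-04,  9.76563942e-01,  2.15225244e-01, -2.57149802e-04]), 'contact_force': array([ 0.70589258, -0.35948062, -0.05853302]), 'torque': array([ 0.02000636, -0.01044169,  0.02565315]), 'grip_width': 0.08692982901710238}
scene {'vertical_fov': 49.36608082643864, 'cx': 286.29364415983116, 'cy': 215.80482900842924, 'R': [[0.8430142642691858, 0.5378750168625012, 0.004173304907088612], [0.28793831440548534, -0.44470664415891664, -0.8481317867750521], [-0.454333002692971, 0.7161888486119278, -0.5297688701574582]], 't': [-0.4695031734812724, -0.1010410409401755, 1.4084350892703268]}
top {'vertical_fov': 57.51241097321649, 'cx': 280.04182706015104, 'cy': 206.8336903360531, 'R': [[-0.08125285940735597, -0.99668433143169, -0.004279756616190473], [-0.9760477198068117, 0.08043848465511476, -0.20213980025297446], [0.2018138288077702, -0.012247190084025118, -0.9793473259457006]], 't': [0.03082248827202497, 0.5662734968833518, 0.8607275660969823]}
wrist {'vertical_fov': 61.55523569428887, 'cx': 279.42429080470185, 'cy': 211.19560950285893, 'mount': [[-3.5698129006011985e-05, -0.9606874925252488, -0.27763202342523535, 0.07760223745534049], [0.9999999974221179, -5.1591475171702375e-05, 4.994076631892302e-05, 0.00010018016420709763], [-6.230091521312451e-05, -0.2776320209267414, 0.9606874918904303, -0.162888811229573], [0.0, 0.0, 0.0, 1.0]]}
```

View pics/top0.png

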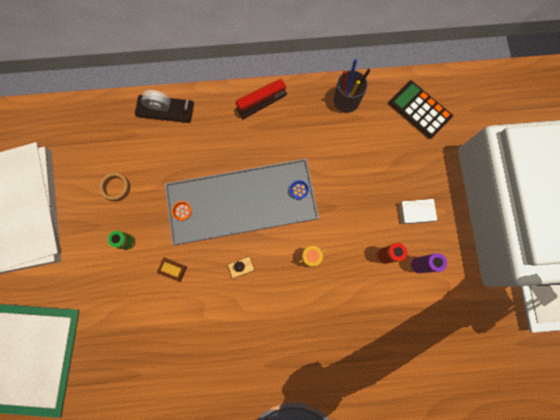

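View pics/scene0.png

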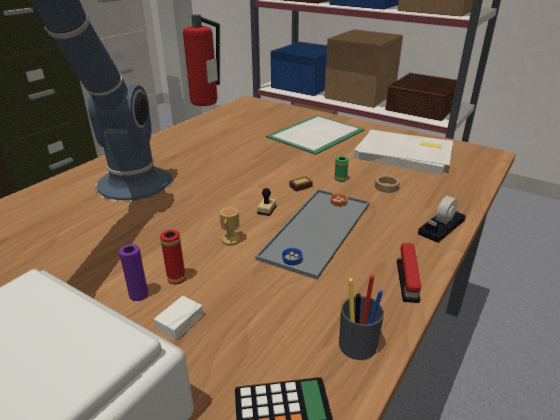

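Top view, candidates for the red column: red cylinder (397,253), purple cylinder (433,263), green column (118,240) and red stapler (261,97). I choose the red cylinder. The other parts are the base (white block) at (419,211), tier (172,269), cup (313,256), stamp (241,267), orange dish (182,211) and blue dish (299,190).

```bash
cat > h.py <<'E'
import numpy as np, cv2, pickle
from scipy.spatial.transform import Rotation as Ro
def f(c): return 210/np.tan(np.radians(c["vertical_fov"])/2)
def pose(c,s=None):
    if "R" in c: R=np.array(c["R"]); return R.T,-R.T@np.array(c["t"])
    q=s["ee_rot"]; A=Ro.from_quat([q[1],q[2],q[3],q[0]]).as_matrix(); M=np.array(c["mount"])
    return A@M[:3,:3], A@M[:3,3]+s["tcp_pos"]
def cast(c,px,z,s=None):
    W,o=pose(c,s); px=np.atleast_2d(np.array(px,float))
    d=np.c_[(px[:,0]-c["cx"])/f(c),(px[:,1]-c["cy"])/f(c),np.ones(len(px))]@W.T
    return o+d*((z-o[2])/d[:,2])[:,None]
def proj(c,X,s=None):
    W,o=pose(c,s); p=(np.atleast_2d(X)-o)@W
    return p[:,:2]/p[:,2:]*f(c)+[c["cx"],c["cy"]]
def rect(c,m,z,s=None):
    k=max(cv2.findContours(m.astype(np.uint8),cv2.RETR_EXTERNAL,cv2.CHAIN_APPROX_NONE)[0],key=cv2.contourArea)
    P=cast(c,k[:,0],z,s)[:,:2]
    (cx,cy),(w,h),a=cv2.minAreaRect((P*1000).astype(np.float32))
    if w<h: w,h,a=h,w,a-90   # a = direction of long side, world deg
    return np.round([cx,cy,w,h,(a+90)%180-90],1)
def blob(h,lo,hi,box):
    m=cv2.inRange(h,lo,hi); o=np.zeros_like(m); x0,y0,x1,y1=box; o[y0:y1,x0:x1]=m[y0:y1,x0:x1]; return o
E
python3 - <<'E'
from h import *
d=pickle.load(open("d0.pkl","rb")); c=d["top"]; h=cv2.cvtColor(c["pixels"],cv2.COLOR_RGB2HSV)
g=lambda *a:blob(h,*a)
for p in [(140,200),(419,211),(172,269),(397,253),(313,256),(182,211),(230,205)]: print(p,h[p[1],p[0]])
m=g((0,0,60),(179,70,200),(155,150,330,255)); m=cv2.morphologyEx(m,cv2.MORPH_CLOSE,np.ones((9,9)));m=cv2.morphologyEx(m,cv2.MORPH_OPEN,np.ones((9,9)))
print("tray",rect(c,m,.012))
m=g((0,0,150),(179,60,255),(395,190,445,230)); print("base",rect(c,m,.03))
m=g((0,0,0),(179,255,110),(155,255,190,285)); print("tier",rect(c,m,.02))
m=g((18,120,150),(35,255,255),(295,240,330,270)); print("cup",rect(c,m,.085))
m=g((0,200,60),(6,255,255),(380,238,412,268))|g((172,200,60),(179,255,255),(380,238,412,268)); print("red",rect(c,m,.12))
m=g((95,150,40),(130,255,255),(285,175,315,205)); print("blue",rect(c,m,.022))
m=g((3,170,150),(12,255,255),(170,198,195,224)); print("orange",rect(c,m,.022))
# tray corner from picture
print(cast(c,[[167,184],[305,161],[317,216],[175,243]],.012)[:,:2])
print("stamp,green,purple",cast(c,[[241,267]],.03)[0],cast(c,[[118,240]],.07)[0],cast(c,[[437,262]],.12)[0],cast(c,[[398,252]],.12)[0])
v=c["pixels"][180:300,380:460,::-1]; w=c["pixels"][180:300,100:260,::-1]
cv2.imwrite("pics/crop1.png",cv2.resize(np.hstack([v,w]),None,fx=3.3,fy=3.3,interpolation=cv2.INTER_CUBIC))
E
```

```text
(140, 200) [ 14 192 173]
(419, 211) [ 27  11 242]
(172, 269) [ 20 203 214]
(397, 253) [ 8 90 68]
(313, 256) [ 10 174 238]
(182, 211) [ 24  14 185]
(230, 205) [ 23   8 130]
tray [600.5  81.9 367.4 159.7 -84.2]
base [ 534.9 -356.3   80.4   55.    89.7]
tier [442.  257.9  61.4  38.1  64.2]
cup [442.4 -78.5  46.1  44.6 -28.8]
red [ 434.1 -261.8   37.7   36.9   85.3]
blue [615.7 -66.2  43.7  43.2  22.3]
orange [585.5 231.   48.6  45.   -1.9]
[[ 0.6595418   0.26720159]
 [ 0.69168672 -0.09027543]
 [ 0.54532906 -0.10663833]
 [ 0.50654051  0.25069643]]
stamp,green,purple [0.43349395 0.08939712 0.03      ] [0.51675305 0.36744394 0.07      ] [ 0.40454151 -0.34374228  0.12      ] [ 0.43284279 -0.26273663  0.12      ]
```

View pics/crop1.png

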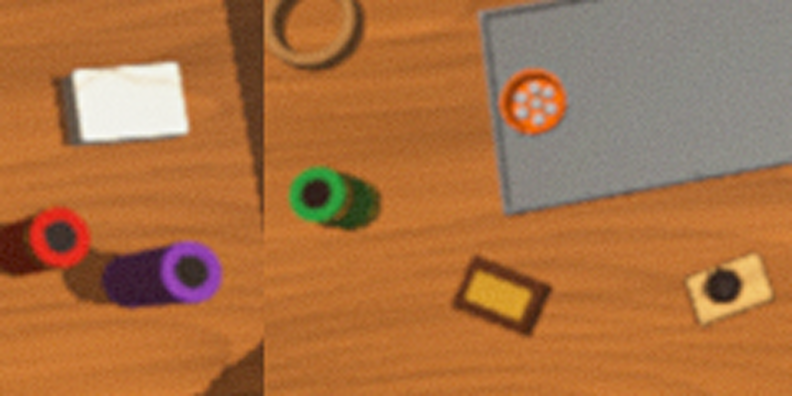

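The tray measures 367×160 mm, the base 80×55 mm and the tier 61×38 mm, and the dishes are 299 mm apart, so all agree with the given sizes. The crop shows the red-topped column (choice confirmed) beside the purple one. The tray centre is about (600.5,82), with its long axis at 95.8°. I'm moving over the base.

```bash
python3 -m handwheel '[{"dx":36,"dy":36.5,"turn":9.2},{"dx":36,"dy":36.5,"turn":9.2},{"dx":36,"dy":36.5,"turn":9.2},{"dx":36,"dy":36.5,"turn":9.2},{"dx":36,"dy":36.5,"turn":9.2},{"dx":36,"dy":36.5,"turn":9.2},{"dx":36,"dy":36.5,"turn":9.6},{"dx":0},{"dx":0}]'
cat > w.py <<'E'
import sys
from h import *
from station import get_state, eyes
def look(n):
    s=get_state(); c=eyes.capture("wrist"); pickle.dump((c,s),open(n+".pkl","wb"))
    cv2.imwrite(f"pics/{n}.png",c["pixels"][:,:,::-1]); return c,s,cv2.cvtColor(c["pixels"],cv2.COLOR_RGB2HSV)
def yaw(s):
    q=s["ee_rot"]; A=Ro.from_quat([q[1],q[2],q[3],q[0]]).as_matrix(); y=A[:,1]
    return (np.degrees(np.arctan2(y[1],y[0]))+90)%180-90, np.degrees(np.arccos(-A[2,2]))
def rep(s): print("tcp",np.round(s["tcp_pos"]*1000,1),"closing dir, tilt",np.round(yaw(s),2),"q",np.round(s["qpos"],2),"t",s["time"],"F",np.round(s["contact_force"],1))
E
python3 - <<'E'
from w import *
c,s,h=look("wb"); rep(s)
for nm,X in (("base",[.535,-.356,.03]),): print(proj(c,X,s))
m=cv2.inRange(h,(0,0,160),(179,50,255)); m=cv2.morphologyEx(m,cv2.MORPH_OPEN,np.ones((7,7)))
print(rect(c,m,.03,s))
E
```

```text
tcp [ 283.6 -612.1  221.7] closing dir, tilt [-65.14   0.08] q [ 1.11  0.47 -0.05  1.53  0.02  1.14 -0.08] t 0.15 F [ 1.1  0.1 -0.1]
[[ 113.72376788 -242.77896719]]
[ 474.4 -673.7  390.2  137.8  -89.8]schema error: expected keys dx, dy, dz, turn, grip
```

View pics/wb.png

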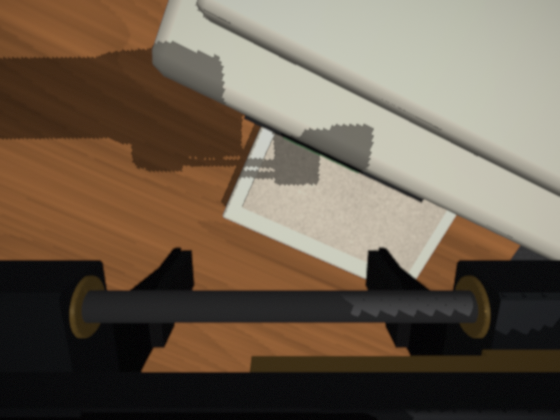

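The call was refused because every key is needed. This view also shows the printer close by at upper right, so I go +y first and then +x.

```bash
python3 -m handwheel '[{"dx":0,"dy":42,"dz":10,"turn":9.2,"grip":0},{"dx":0,"dy":42,"dz":0,"turn":9.2,"grip":0},{"dx":0,"dy":42,"dz":0,"turn":9.2,"grip":0},{"dx":0,"dy":42,"dz":0,"turn":9.2,"grip":0},{"dx":0,"dy":42,"dz":0,"turn":9.2,"grip":0},{"dx":40,"dy":46,"dz":0,"turn":9.2,"grip":0},{"dx":52,"dy":0,"dz":0,"turn":9.6,"grip":0},{"dx":52,"dy":0,"dz":0,"turn":0,"grip":0},{"dx":52,"dy":0,"dz":0,"turn":0,"grip":0},{"dx":52,"dy":0,"dz":0,"turn":0,"grip":0},{"dx":0,"dy":0,"dz":0,"turn":0,"grip":0},{"dx":0,"dy":0,"dz":0,"turn":0,"grip":0}]'
python3 - <<'E'
from w import *
c,s,h=look("wb2"); rep(s)
p=proj(c,[.535,-.356,.03],s)[0]; print(p)
m=cv2.inRange(h,(0,0,160),(179,50,255)); m=cv2.morphologyEx(m,cv2.MORPH_OPEN,np.ones((7,7)))
n,l,st,ce=cv2.connectedComponentsWithStats(m); 
for i in range(1,n): print(st[i],ce[i].round())
i=1+np.argmin(np.linalg.norm(ce[1:]-p,axis=1))
print(rect(c,l==i,.03,s))
E
```

```text
time: 1.7
tcp_pos: [0.5309, -0.3566, 0.2319]
ee_rot: [-0.001, 0.709, 0.705, -0.0]
contact_force: [-0.4, 0.3, 0.2]
grip_width: 0.087
tcp [ 530.9 -356.6  231.9] closing dir, tilt [-0.36  0.1 ] q [ 0.8   0.43 -0.39  1.59  0.17  1.15  0.37] t 1.7 F [-0.4  0.3  0.2]
[282.23167685 184.36926854]
[ 259  148   51   74 3724] [284. 184.]
[524 193  14  14 164] [531. 199.]
[504 207  15  14 170] [511. 214.]
[534 206  13  14 155] [540. 213.]
[543 219  13  13 146] [549. 225.]
[514 221  14  13 154] [520. 227.]
[485 222  14  13 155] [491. 228.]
[523 233  14  13 152] [529. 239.]
[494 234  14  13 152] [501. 240.]
[466 236  14  12 149] [473. 241.]
[504 247  13  12 137] [510. 253.]
[476 248  13  12 138] [482. 254.]
[ 537.  -357.3   78.5   53.4   89.6]
```

View pics/wb2.png

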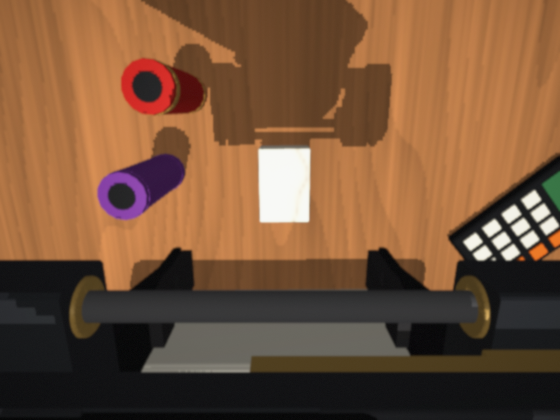

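The wrist puts the base at (537,-357), against (535,-356) from the top camera. It shows at pixel (284,184), with purple at (122,196) and red at (148,87), both clear. Going down.

```bash
python3 -m handwheel '[{"dx":5.5,"dy":0,"dz":-50,"turn":0,"grip":0},{"dx":0,"dy":0,"dz":-50,"turn":0,"grip":0},{"dx":0,"dy":0,"dz":-50,"turn":0,"grip":0},{"dx":0,"dy":0,"dz":-40,"turn":0,"grip":0},{"dx":0,"dy":0,"dz":-20,"turn":0,"grip":0},{"dx":0,"dy":0,"dz":-10,"turn":0,"grip":0},{"dx":0,"dy":0,"dz":-6,"turn":0,"grip":0},{"dx":0,"dy":0,"dz":0,"turn":0,"grip":0},{"dx":0,"dy":0,"dz":0,"turn":0,"grip":0}]'
python3 -m handwheel '[{"dx":0,"dy":0,"dz":0,"turn":0,"grip":255},{"dx":0,"dy":0,"dz":0,"turn":0,"grip":255},{"dx":0,"dy":0,"dz":0,"turn":0,"grip":255},{"dx":0,"dy":0,"dz":0,"turn":0,"grip":255},{"dx":0,"dy":0,"dz":0,"turn":0,"grip":255},{"dx":0,"dy":0,"dz":0,"turn":0,"grip":255},{"dx":0,"dy":0,"dz":0,"turn":0,"grip":255},{"dx":0,"dy":0,"dz":0,"turn":0,"grip":255}]'
```

```text
time: 2.88
tcp_pos: [0.538, -0.3568, 0.0077]
ee_rot: [0.001, 0.709, 0.705, 0.0]
contact_force: [-0.1, 0.3, -0.1]
grip_width: 0.087
time: 3.88
tcp_pos: [0.5365, -0.3564, 0.0065]
ee_rot: [-0.001, 0.709, 0.705, -0.0]
contact_force: [-4.0, 0.4, 2.7]
grip_width: 0.0542
```

```bash
python3 -m handwheel '[{"dx":0,"dy":0,"dz":10,"turn":0,"grip":255},{"dx":0,"dy":0,"dz":35,"turn":0,"grip":255},{"dx":0,"dy":0,"dz":45,"turn":0,"grip":255},{"dx":8,"dy":54,"dz":10,"turn":0,"grip":255},{"dx":8,"dy":55,"dz":0,"turn":1,"grip":255},{"dx":8,"dy":55,"dz":0,"turn":1,"grip":255},{"dx":8,"dy":55,"dz":0,"turn":1,"grip":255},{"dx":8,"dy":55,"dz":0,"turn":1,"grip":255},{"dx":8,"dy":55,"dz":0,"turn":1,"grip":255},{"dx":8,"dy":55,"dz":0,"turn":1,"grip":255},{"dx":8,"dy":54,"dz":0,"turn":0.2,"grip":255},{"dx":0,"dy":0,"dz":0,"turn":0,"grip":255}]'
python3 -m handwheel '[{"dx":0,"dy":0,"dz":0,"turn":0,"grip":255},{"dx":0,"dy":0,"dz":0,"turn":0,"grip":255}]'
python3 - <<'E'
from w import *
c,s,h=look("wt"); rep(s)
c=eyes.capture("top"); cv2.imwrite("pics/t1.png",c["pixels"][:,:,::-1])
E
```

```text
time: 5.38
tcp_pos: [0.6017, 0.09, 0.1075]
ee_rot: [-0.001, 0.666, 0.746, 0.003]
contact_force: [0.8, -0.6, -2.9]
grip_width: 0.054
time: 5.62
tcp_pos: [0.6014, 0.0796, 0.1064]
ee_rot: [0.0, 0.671, 0.741, -0.0]
contact_force: [-0.6, -0.1, -3.3]
grip_width: 0.0537
tcp [601.4  79.6 106.4] closing dir, tilt [5.7  0.05] q [ 0.13  0.52 -0.45  1.79  0.28  0.89 -0.35] t 5.625 F [-0.6 -0.1 -3.3]
```

View pics/wt.png

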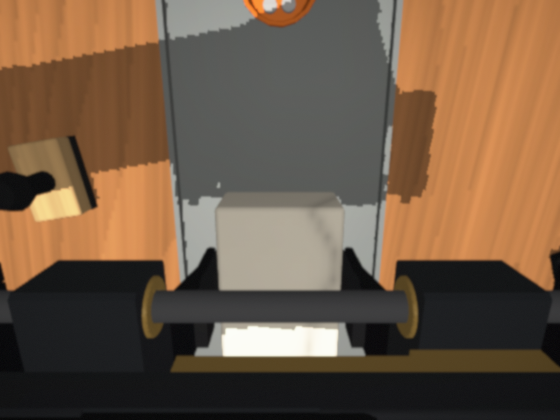

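The base hangs square to the tray's rims (columns 167 and 391), with the orange dish ahead. Lowering.

```bash
python3 -m handwheel '[{"dx":-1,"dy":2.5,"dz":-40,"turn":0,"grip":255},{"dx":0,"dy":0,"dz":-35,"turn":0,"grip":255},{"dx":0,"dy":0,"dz":-10,"turn":0,"grip":255},{"dx":0,"dy":0,"dz":-7,"turn":0,"grip":255},{"dx":0,"dy":0,"dz":-4,"turn":0,"grip":255},{"dx":0,"dy":0,"dz":0,"turn":0,"grip":255},{"dx":0,"dy":0,"dz":0,"turn":0,"grip":255}]'
python3 - <<'E'
from w import *
rep(get_state()); print(cast(*[pickle.load(open("wt.pkl","rb"))[0]],[[165,100],[393,100],[280,0]],.012,pickle.load(open("wt.pkl","rb"))[1]))
E
```

```text
time: 6.6
tcp_pos: [0.6008, 0.0842, 0.0114]
ee_rot: [0.0, 0.67, 0.742, 0.001]
contact_force: [0.3, -0.5, -3.3]
grip_width: 0.0537
tcp [600.8  84.2  11.4] closing dir, tilt [5.85 0.09] q [ 0.08  0.64 -0.4   1.85  0.36  0.72 -0.42] t 6.6 F [ 0.3 -0.5 -3.3]
[[0.51539735 0.15409491 0.012     ]
 [0.67329714 0.16986556 0.012     ]
 [0.58883859 0.22346158 0.012     ]]
```

```bash
python3 -m handwheel '[{"dx":0,"dy":-1.5,"dz":-1.5,"turn":0,"grip":255},{"dx":0,"dy":0,"dz":0,"turn":0,"grip":255},{"dx":0,"dy":0,"dz":0,"turn":0,"grip":0},{"dx":0,"dy":0,"dz":0,"turn":0,"grip":0},{"dx":0,"dy":0,"dz":0,"turn":0,"grip":0},{"dx":0,"dy":0,"dz":0,"turn":0,"grip":0},{"dx":0,"dy":0,"dz":0,"turn":0,"grip":0},{"dx":0,"dy":0,"dz":30,"turn":0,"grip":0},{"dx":0,"dy":0,"dz":60,"turn":0,"grip":0},{"dx":0,"dy":0,"dz":60,"turn":0,"grip":0},{"dx":0,"dy":0,"dz":0,"turn":0,"grip":0},{"dx":0,"dy":0,"dz":0,"turn":0,"grip":0}]'
python3 - <<'E'
from w import *
c,s,h=look("wt2"); rep(s)
m=cv2.inRange(h,(0,0,170),(179,60,255)); m=cv2.morphologyEx(m,cv2.MORPH_OPEN,np.ones((9,9)))
print("base wrist",rect(c,m,.034,s))
c=eyes.capture("top")
E
```

```text
time: 8.1
tcp_pos: [0.5998, 0.0822, 0.1588]
ee_rot: [0.0, 0.67, 0.742, -0.0]
contact_force: [-0.1, -0.5, -1.0]
grip_width: 0.0869
tcp [599.8  82.2 158.8] closing dir, tilt [5.85 0.04] q [ 0.15  0.46 -0.48  1.75  0.25  0.99 -0.32] t 8.1 F [-0.1 -0.5 -1. ]
base wrist [603.4  71.6  58.8  54.7 -84.2]
```

View pics/wt2.png

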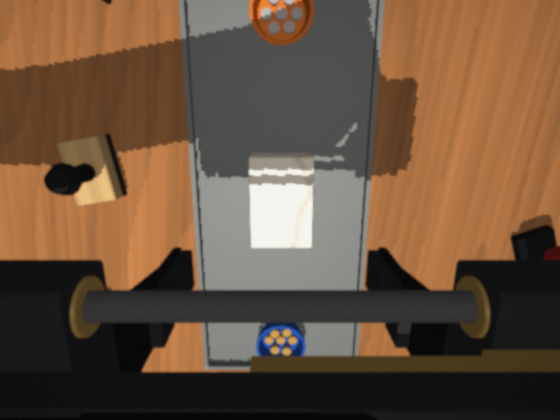

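The base stands square in the tray, at columns 249–313 and rows 155–248, midway between the dishes at (281,12) and (281,343). Now the tier.

```bash
python3 -m handwheel '[{"dx":-40,"dy":44,"dz":10,"turn":-8,"grip":0},{"dx":-40,"dy":44,"dz":10,"turn":-8,"grip":0},{"dx":-40,"dy":44,"dz":10,"turn":-8,"grip":0},{"dx":-38,"dy":44,"dz":10,"turn":-7.6,"grip":0},{"dx":0,"dy":0,"dz":0,"turn":0,"grip":0},{"dx":0,"dy":0,"dz":0,"turn":0,"grip":0},{"dx":0,"dy":0,"dz":0,"turn":0,"grip":0}]'
python3 - <<'E'
from w import *
c,s=pickle.load(open("wt2.pkl","rb"))
print(cast(c,[[281,12],[281,343]],.022,s),cast(c,[[281,155],[281,248]],.034,s))
c,s,h=look("wti"); rep(s); p=proj(c,[.442,.258,.02],s)[0]; print(p)
h2=cv2.medianBlur(h,5); print(h[int(p[1]),int(p[0])], h[int(p[1]),int(p[0])-70:int(p[0])+70:7].tolist())
m=cv2.inRange(h,(0,0,0),(179,255,110)); m[250:]=0
n,l,st,ce=cv2.connectedComponentsWithStats(m)
for i in range(1,n):
    if st[i][4]>300: print(st[i],ce[i].round(),rect(c,l==i,.02,s))
E
```

```text
time: 9.07
tcp_pos: [0.443, 0.2569, 0.198]
ee_rot: [0.0, 0.848, 0.531, -0.001]
contact_force: [-0.4, 0.1, -0.2]
grip_width: 0.0867
[[ 0.58736515  0.22914527  0.022     ]
 [ 0.61767364 -0.0632642   0.022     ]] [[0.59829817 0.12303027 0.034     ]
 [0.6066592  0.0423649  0.034     ]]
tcp [443.  256.9 198. ] closing dir, tilt [-25.89   0.11] q [-0.21  0.27 -0.47  1.92  0.14  0.99 -1.2 ] t 9.075 F [-0.4  0.1 -0.2]
[277.11683419 189.55561338]
[ 21 156 237] [[13, 155, 107], [13, 154, 111], [13, 154, 111], [13, 155, 107], [13, 155, 193], [13, 155, 194], [13, 155, 196], [13, 155, 197], [10, 161, 100], [21, 157, 236], [21, 156, 237], [20, 157, 235], [11, 158, 108], [12, 157, 145], [13, 154, 175], [13, 156, 195], [13, 154, 190], [13, 155, 184], [13, 156, 195], [13, 156, 188]]
[  0   0  76  29 358] [33. 13.] [323.5 490.2  72.4   4.3  -8.4]
[  166     0   155   215 19560] [242.  90.] [443.7 336.3 192.1 137.2  62.7]
[ 289   69  194   93 4014] [349. 111.] [560.4 277.4 173.1  83.1 -26.8]
[480  77  78 173 936] [518. 163.] [664.2 172.1 197.4   5.  -84.3]
[395 119  37  40 321] [407. 133.] [577.1 251.9  44.3  17.7  25.7]
[166 182  40  66 329] [190. 221.] [349.6 274.8  75.3   9.1  88.7]
[ 122  193   71   57 1784] [151. 230.] [315.1 282.6  72.7  59.7 -25.9]
[441 219  59  31 937] [471. 236.] [597.9 126.3  56.9  22.7   4.4]
```

View pics/wti.png

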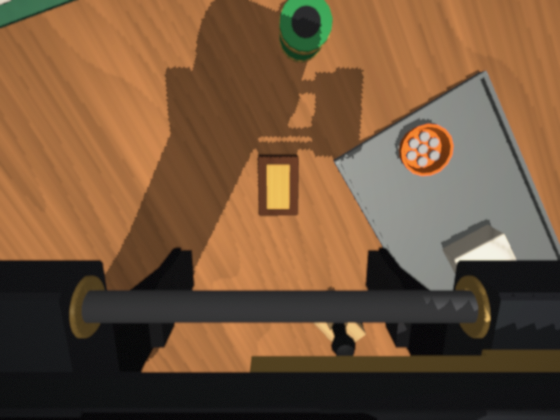

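```bash
python3 - <<'E'
from w import *
c,s=pickle.load(open("wti.pkl","rb")); h=cv2.cvtColor(c["pixels"],cv2.COLOR_RGB2HSV)
m=blob(h,(17,100,200),(28,255,255),(240,130,320,240)); print("plate",rect(c,m,.02,s))
m=blob(h,(0,0,0),(179,255,150),(256,150,302,218)); print("whole",rect(c,m,.02,s)); 
print(cast(c,[[258.5,155],[298.5,155],[297.5,214],[259,214]],.02,s).mean(0))
E
python3 -m handwheel '[{"dx":0,"dy":0,"dz":-60,"turn":0,"grip":75},{"dx":0,"dy":0,"dz":-60,"turn":0,"grip":75},{"dx":0,"dy":0,"dz":0,"turn":0,"grip":75},{"dx":0,"dy":0,"dz":0,"turn":0,"grip":75}]'
```

```text
plate [443.5 260.3  43.3  21.1  64.1]
whole [445.3 263.4  65.3  40.2  64.5]
[0.44503709 0.26140444 0.02      ]
time: 9.62
tcp_pos: [0.4437, 0.259, 0.0806]
ee_rot: [-0.0, 0.847, 0.531, 0.001]
contact_force: [1.0, 0.3, 0.2]
grip_width: 0.0625
```

```bash
python3 -m handwheel '[{"dx":0,"dy":0.5,"dz":-40,"turn":0,"grip":75},{"dx":0,"dy":0,"dz":-20,"turn":0,"grip":75},{"dx":0,"dy":0,"dz":-10,"turn":0,"grip":75},{"dx":0,"dy":0,"dz":-4,"turn":0,"grip":75},{"dx":0,"dy":0,"dz":0,"turn":0,"grip":75},{"dx":0,"dy":0,"dz":0,"turn":0,"grip":255},{"dx":0,"dy":0,"dz":0,"turn":0,"grip":255},{"dx":0,"dy":0,"dz":0,"turn":0,"grip":255},{"dx":0,"dy":0,"dz":0,"turn":0,"grip":255},{"dx":0,"dy":0,"dz":0,"turn":0,"grip":255},{"dx":0,"dy":0,"dz":0,"turn":0,"grip":255}]'
```

```text
time: 11.0
tcp_pos: [0.4424, 0.2591, 0.0053]
ee_rot: [0.0, 0.847, 0.532, 0.0]
contact_force: [0.0, -0.5, 3.4]
grip_width: 0.0398
```

```bash
python3 -m handwheel '[{"dx":0,"dy":0,"dz":15,"turn":0,"grip":255},{"dx":0,"dy":0,"dz":45,"turn":0,"grip":255},{"dx":0,"dy":0,"dz":40,"turn":0,"grip":255},{"dx":39,"dy":-44,"dz":0,"turn":8,"grip":255},{"dx":40,"dy":-44,"dz":0,"turn":8,"grip":255},{"dx":40,"dy":-44,"dz":0,"turn":8,"grip":255},{"dx":39.5,"dy":-44.5,"dz":0,"turn":7.7,"grip":255},{"dx":0,"dy":0,"dz":0,"turn":0,"grip":255},{"dx":0,"dy":0,"dz":0,"turn":0,"grip":255},{"dx":0,"dy":0,"dz":0,"turn":0,"grip":255}]'
python3 - <<'E'
from w import *
rep(get_state())
E
```

```text
time: 12.25
tcp_pos: [0.5998, 0.0843, 0.1055]
ee_rot: [-0.0, 0.668, 0.744, 0.0]
contact_force: [-0.6, -1.4, 0.2]
grip_width: 0.0393
tcp [599.8  84.3 105.5] closing dir, tilt [6.1  0.04] q [ 0.17  0.53 -0.51  1.79  0.32  0.9  -0.38] t 12.25 F [-0.6 -1.4  0.2]
```

```bash
python3 -m handwheel '[{"dx":1,"dy":-1.5,"dz":-35,"turn":0,"grip":255},{"dx":0,"dy":0,"dz":-20,"turn":0,"grip":255},{"dx":0,"dy":0,"dz":-9,"turn":0,"grip":255},{"dx":0,"dy":0,"dz":0,"turn":0,"grip":255},{"dx":0,"dy":0,"dz":0,"turn":0,"grip":255}]'
python3 - <<'E'
from w import *
rep(get_state())
E
```

```text
time: 12.88
tcp_pos: [0.6024, 0.0814, 0.0419]
ee_rot: [0.0, 0.669, 0.743, 0.001]
contact_force: [0.6, 0.4, -0.7]
grip_width: 0.0397
tcp [602.4  81.4  41.9] closing dir, tilt [5.97 0.09] q [ 0.14  0.61 -0.47  1.83  0.38  0.79 -0.43] t 12.875 F [ 0.6  0.4 -0.7]
```

```bash
python3 -m handwheel '[{"dx":-1,"dy":1,"dz":-2,"turn":0,"grip":255},{"dx":0,"dy":0,"dz":-0.5,"turn":0,"grip":255},{"dx":0,"dy":0,"dz":0,"turn":0,"grip":0},{"dx":0,"dy":0,"dz":0,"turn":0,"grip":0},{"dx":0,"dy":0,"dz":0,"turn":0,"grip":0},{"dx":0,"dy":0,"dz":0,"turn":0,"grip":0},{"dx":0,"dy":0,"dz":0,"turn":0,"grip":0},{"dx":0,"dy":0,"dz":20,"turn":0,"grip":0},{"dx":0,"dy":0,"dz":50,"turn":0,"grip":0},{"dx":0,"dy":0,"dz":60,"turn":0,"grip":0},{"dx":0,"dy":0,"dz":0,"turn":0,"grip":0},{"dx":0,"dy":0,"dz":0,"turn":0,"grip":0}]'
python3 - <<'E'
from w import *
c,s,h=look("wt3"); rep(s)
m=blob(h,(15,100,120),(30,255,255),(230,120,330,260)); print("plate",rect(c,m,.054,s))
E
```

```text
time: 14.38
tcp_pos: [0.6007, 0.0819, 0.1695]
ee_rot: [0.001, 0.669, 0.743, 0.0]
contact_force: [-0.8, -0.5, 0.7]
grip_width: 0.0871
tcp [600.7  81.9 169.5] closing dir, tilt [5.95 0.07] q [ 0.2   0.46 -0.54  1.74  0.28  1.02 -0.34] t 14.375 F [-0.8 -0.5  0.7]
plate [602.1  83.6  45.7  23.7 -84.1]
```

View pics/wt3.png

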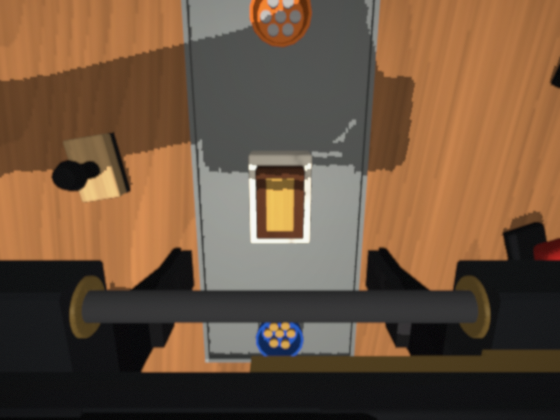

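The tier sits centred on the base: the plate is at (602,84) and the base at (602.5,83), both by the wrist camera. Now the cup.

```bash
python3 -m handwheel '[{"dx":-39,"dy":-40,"dz":10,"turn":0,"grip":0},{"dx":-40,"dy":-40,"dz":10,"turn":0,"grip":0},{"dx":-40,"dy":-40,"dz":10,"turn":0,"grip":0},{"dx":-39,"dy":-40,"dz":0,"turn":0,"grip":0},{"dx":0,"dy":0,"dz":0,"turn":0,"grip":0},{"dx":0,"dy":0,"dz":0,"turn":0,"grip":0},{"dx":0,"dy":0,"dz":0,"turn":0,"grip":0}]'
python3 - <<'E'
from w import *
c,s,h=look("wc"); rep(s); p=proj(c,[.4424,-.0785,.085],s)[0]; print(p)
x,y=p.astype(int); print(h[y,x-50:x+50:8].tolist())
m=blob(h,(16,140,120),(30,255,255),(x-60,y-60,x+60,y+60)); print("cup",rect(c,m,.085,s))
E
```

```text
time: 15.3
tcp_pos: [0.4434, -0.0767, 0.1982]
ee_rot: [-0.001, 0.669, 0.744, 0.0]
contact_force: [1.3, -0.3, 0.1]
grip_width: 0.087
tcp [443.4 -76.7 198.2] closing dir, tilt [6.09 0.07] q [ 0.58  0.17 -0.55  2.05  0.11  0.96  0.08] t 15.3 F [ 1.3 -0.3  0.1]
[276.26350586 209.41751611]
[[13, 156, 176], [13, 154, 182], [13, 156, 178], [17, 158, 214], [20, 159, 228], [10, 147, 241], [10, 148, 240], [10, 149, 239], [10, 149, 236], [19, 160, 225], [16, 159, 216], [13, 155, 186], [13, 155, 197]]
cup [444.3 -83.6  46.1  45.8 -83.9]
```

View pics/wc.png

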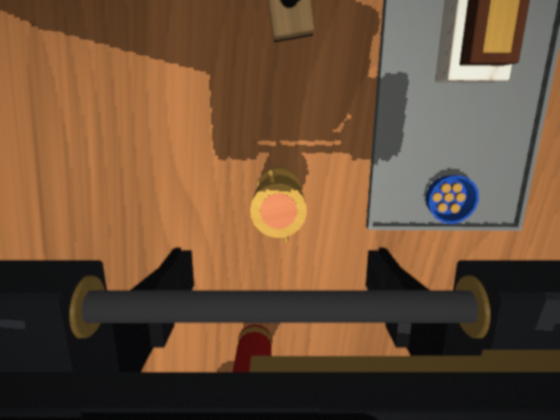

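Run:
```python
from w import *
c,s=pickle.load(open("wc.pkl","rb")); h=cv2.cvtColor(c["pixels"],cv2.COLOR_RGB2HSV)
m=blob(h,(5,120,225),(12,255,255),(240,170,320,250)); print("inner",rect(c,m,.085,s))
m=blob(h,(16,140,120),(30,255,255),(216,149,336,269)); 
k=max(cv2.findContours(m,0,1)[0],key=cv2.contourArea); print(cv2.boundingRect(k),cv2.minEnclosingCircle(k)); print(cast(c,[[278.5,210],[279,205]],.085,s))
```

```text
inner [443.9 -79.4  28.   27.8 -83.9]
(250, 188, 57, 55) ((277.63458251953125, 212.3371124267578), 31.1063289642334)
[[ 0.44426269 -0.07879814  0.085     ]
 [ 0.44422198 -0.07456051  0.085     ]]
```

```bash
python3 -m handwheel '[{"dx":0,"dy":-2.5,"dz":-50,"turn":0,"grip":0},{"dx":0,"dy":0,"dz":-50,"turn":0,"grip":0},{"dx":0,"dy":0,"dz":-35,"turn":0,"grip":0},{"dx":0,"dy":0,"dz":-17,"turn":0,"grip":0},{"dx":0,"dy":0,"dz":0,"turn":0,"grip":0},{"dx":0,"dy":0,"dz":0,"turn":0,"grip":255},{"dx":0,"dy":0,"dz":0,"turn":0,"grip":255},{"dx":0,"dy":0,"dz":0,"turn":0,"grip":255},{"dx":0,"dy":0,"dz":0,"turn":0,"grip":255},{"dx":0,"dy":0,"dz":0,"turn":0,"grip":255},{"dx":0,"dy":0,"dz":0,"turn":0,"grip":255},{"dx":0,"dy":0,"dz":0,"turn":0,"grip":255}]'
```

```text
time: 16.85
tcp_pos: [0.4428, -0.0806, 0.0468]
ee_rot: [0.0, 0.669, 0.743, -0.0]
contact_force: [-1.6, -0.8, 3.5]
grip_width: 0.0453
```

```bash
python3 -m handwheel '[{"dx":0,"dy":0,"dz":15,"turn":0,"grip":255},{"dx":0,"dy":0,"dz":40,"turn":0,"grip":255},{"dx":0,"dy":0,"dz":45,"turn":0,"grip":255},{"dx":25,"dy":40.5,"dz":0,"turn":0,"grip":255},{"dx":25,"dy":41,"dz":0,"turn":0,"grip":255},{"dx":25,"dy":41,"dz":0,"turn":0,"grip":255},{"dx":25,"dy":41,"dz":0,"turn":0,"grip":255},{"dx":25,"dy":41,"dz":0,"turn":0,"grip":255},{"dx":25,"dy":40,"dz":0,"turn":0,"grip":255},{"dx":0,"dy":0,"dz":0,"turn":0,"grip":255},{"dx":0,"dy":0,"dz":0,"turn":0,"grip":255},{"dx":0,"dy":0,"dz":0,"turn":0,"grip":255}]'
python3 - <<'E'
from w import *
rep(get_state())
E
```

```text
time: 18.35
tcp_pos: [0.5923, 0.1623, 0.1466]
ee_rot: [0.0, 0.67, 0.742, -0.001]
contact_force: [-0.0, -0.3, -1.0]
grip_width: 0.0451
tcp [592.3 162.3 146.6] closing dir, tilt [5.86 0.07] q [ 0.08  0.51 -0.57  1.74  0.32  0.99 -0.51] t 18.35 F [-0.  -0.3 -1. ]
```

```bash
python3 -m handwheel '[{"dx":0,"dy":2,"dz":-40,"turn":0,"grip":255},{"dx":0,"dy":0,"dz":-35,"turn":0,"grip":255},{"dx":0,"dy":0,"dz":-12,"turn":0,"grip":255},{"dx":0,"dy":0,"dz":-5,"turn":0,"grip":255},{"dx":0,"dy":0,"dz":-2,"turn":0,"grip":255},{"dx":0,"dy":0,"dz":0,"turn":0,"grip":255},{"dx":0,"dy":0,"dz":0,"turn":0,"grip":255}]'
python3 - <<'E'
from w import *
rep(get_state())
E
```

```text
time: 19.23
tcp_pos: [0.5932, 0.1662, 0.0534]
ee_rot: [0.0, 0.669, 0.743, 0.001]
contact_force: [0.4, 0.8, -1.9]
grip_width: 0.0449
tcp [593.2 166.2  53.4] closing dir, tilt [5.95 0.08] q [ 0.03  0.62 -0.52  1.8   0.4   0.82 -0.58] t 19.225 F [ 0.4  0.8 -1.9]
```

```bash
python3 -m handwheel '[{"dx":0,"dy":-1,"dz":-1.5,"turn":0,"grip":255},{"dx":0,"dy":0,"dz":-1,"turn":0,"grip":255},{"dx":0,"dy":0,"dz":0,"turn":0,"grip":255},{"dx":0,"dy":0,"dz":0,"turn":0,"grip":0},{"dx":0,"dy":0,"dz":0,"turn":0,"grip":0},{"dx":0,"dy":0,"dz":0,"turn":0,"grip":0},{"dx":0,"dy":0,"dz":0,"turn":0,"grip":0},{"dx":0,"dy":0,"dz":0,"turn":0,"grip":0},{"dx":0,"dy":0,"dz":20,"turn":0,"grip":0},{"dx":0,"dy":0,"dz":60,"turn":0,"grip":0},{"dx":0,"dy":0,"dz":60,"turn":0,"grip":0},{"dx":0,"dy":0,"dz":0,"turn":0,"grip":0}]'
python3 - <<'E'
from w import *
c,s,h=look("wc2"); rep(s)
m=blob(h,(5,120,200),(12,255,255),(230,160,330,250)); print("cup inner",rect(c,m,.089,s))
print(proj(c,[.593,.165,.089],s))
E
```

```text
time: 20.72
tcp_pos: [0.596, 0.1672, 0.1974]
ee_rot: [0.003, 0.669, 0.743, 0.006]
contact_force: [0.2, 0.1, -1.0]
grip_width: 0.0866
tcp [596.  167.2 197.4] closing dir, tilt [5.96 0.74] q [ 0.09  0.46 -0.59  1.69  0.29  1.07 -0.49] t 20.725 F [ 0.2  0.1 -1. ]
cup inner [594.2 165.7  28.1  27.5   5.7]
[[271.92779995 211.46316592]]
```

View pics/wc2.png

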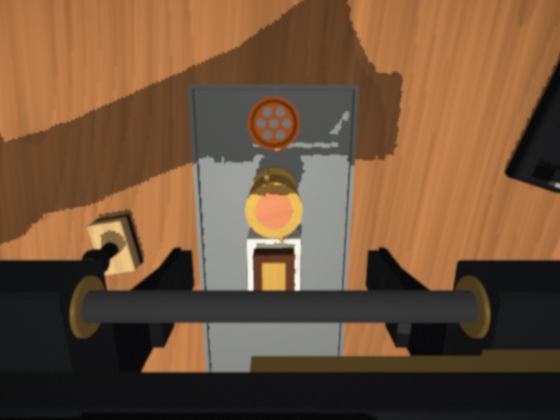

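The cup stands upright on the middle line at (594,166), against a target of about (593,165). Now over to the red column.

```bash
python3 -m handwheel '[{"dx":-20,"dy":-53,"dz":20,"turn":0,"grip":0},{"dx":-20,"dy":-53,"dz":20,"turn":0,"grip":0},{"dx":-20,"dy":-53,"dz":0,"turn":0,"grip":0},{"dx":-20,"dy":-53,"dz":0,"turn":0,"grip":0},{"dx":-20,"dy":-53,"dz":0,"turn":0,"grip":0},{"dx":-20,"dy":-53,"dz":0,"turn":0,"grip":0},{"dx":-20,"dy":-54,"dz":0,"turn":0,"grip":0},{"dx":-20,"dy":-54,"dz":0,"turn":0,"grip":0},{"dx":0,"dy":0,"dz":0,"turn":0,"grip":0},{"dx":0,"dy":0,"dz":0,"turn":0,"grip":0},{"dx":0,"dy":0,"dz":0,"turn":0,"grip":0}]'
python3 - <<'E'
from w import *
c,s,h=look("wr"); rep(s); p=proj(c,[.434,-.262,.12],s)[0]; print(p); x,y=p.astype(int)
b=(x-60,y-60,x+60,y+60)
m=blob(h,(0,180,150),(6,255,255),b)|blob(h,(172,180,150),(179,255,255),b)
print("red top",rect(c,m,.12,s)); m=blob(h,(0,0,0),(179,140,90),b); print("black",rect(c,m,.12,s))
E
```

```text
time: 22.15
tcp_pos: [0.4332, -0.2593, 0.2299]
ee_rot: [-0.0, 0.668, 0.744, 0.0]
contact_force: [0.1, -0.2, 0.1]
grip_width: 0.0868
tcp [ 433.2 -259.3  229.9] closing dir, tilt [6.12 0.05] q [ 0.85  0.22 -0.45  1.9   0.11  1.05  0.46] t 22.15 F [ 0.1 -0.2  0.1]
[278.28382575 211.85006665]
red top [ 435.2 -263.8   39.6   37.6    9.5]
black [ 435.5 -263.3   19.4   19.4    6.1]
```

View pics/wr.png

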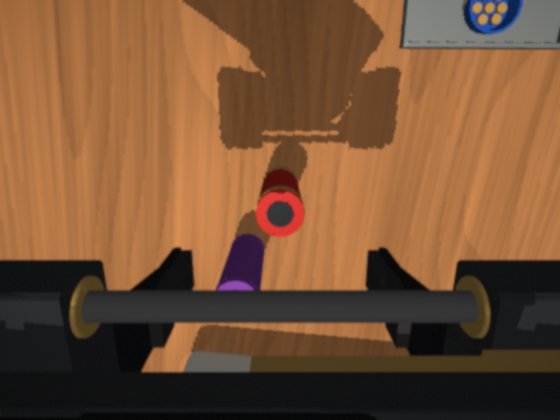

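Red column at (435,-263), pixel (280,213); the purple one is behind it and clear.

```bash
python3 -m handwheel '[{"dx":1.5,"dy":-3.5,"dz":-40,"turn":0,"grip":0},{"dx":0,"dy":0,"dz":-50,"turn":0,"grip":0},{"dx":0,"dy":0,"dz":-45,"turn":0,"grip":0},{"dx":0,"dy":0,"dz":-23,"turn":0,"grip":0},{"dx":0,"dy":0,"dz":0,"turn":0,"grip":0},{"dx":0,"dy":0,"dz":0,"turn":0,"grip":255},{"dx":0,"dy":0,"dz":0,"turn":0,"grip":255},{"dx":0,"dy":0,"dz":0,"turn":0,"grip":255},{"dx":0,"dy":0,"dz":0,"turn":0,"grip":255},{"dx":0,"dy":0,"dz":0,"turn":0,"grip":255},{"dx":0,"dy":0,"dz":0,"turn":0,"grip":255},{"dx":0,"dy":0,"dz":0,"turn":0,"grip":255}]'
```

```text
time: 23.7
tcp_pos: [0.4342, -0.2645, 0.0722]
ee_rot: [0.0, 0.669, 0.743, 0.0]
contact_force: [0.0, 0.2, 1.4]
grip_width: 0.0397
```

```bash
python3 -m handwheel '[{"dx":0,"dy":0,"dz":15,"turn":0,"grip":255},{"dx":0,"dy":0,"dz":35,"turn":0,"grip":255},{"dx":0,"dy":0,"dz":30,"turn":0,"grip":255},{"dx":29,"dy":44,"dz":0,"turn":0,"grip":255},{"dx":29,"dy":44,"dz":0,"turn":0,"grip":255},{"dx":29,"dy":44,"dz":0,"turn":0,"grip":255},{"dx":29,"dy":44,"dz":0,"turn":0,"grip":255},{"dx":29,"dy":44,"dz":0,"turn":0,"grip":255},{"dx":30,"dy":44,"dz":0,"turn":0,"grip":255},{"dx":0,"dy":0,"dz":0,"turn":0,"grip":255},{"dx":0,"dy":0,"dz":0,"turn":0,"grip":255},{"dx":0,"dy":0,"dz":0,"turn":0,"grip":255}]'
python3 - <<'E'
from w import *
rep(get_state())
E
```

```text
time: 25.2
tcp_pos: [0.6087, -0.0024, 0.1521]
ee_rot: [0.0, 0.67, 0.742, -0.001]
contact_force: [-0.1, -0.1, -1.4]
grip_width: 0.0393
tcp [608.7  -2.4 152.1] closing dir, tilt [5.82 0.07] q [ 0.3   0.48 -0.49  1.75  0.27  0.98 -0.2 ] t 25.2 F [-0.1 -0.1 -1.4]
```

```bash
python3 -m handwheel '[{"dx":1,"dy":2,"dz":-35,"turn":0,"grip":255},{"dx":0,"dy":0,"dz":-25,"turn":0,"grip":255},{"dx":0,"dy":0,"dz":-9,"turn":0,"grip":255},{"dx":0,"dy":0,"dz":-4,"turn":0,"grip":255},{"dx":0,"dy":0,"dz":-2,"turn":0,"grip":255},{"dx":0,"dy":0,"dz":0,"turn":0,"grip":255},{"dx":0,"dy":0,"dz":0,"turn":0,"grip":255}]'
python3 - <<'E'
from w import *
rep(get_state())
E
```

```text
time: 26.08
tcp_pos: [0.6106, 0.0016, 0.0777]
ee_rot: [0.0, 0.669, 0.743, 0.0]
contact_force: [-0.0, 0.3, -1.9]
grip_width: 0.0394
tcp [610.6   1.6  77.7] closing dir, tilt [5.95 0.07] q [ 0.27  0.57 -0.46  1.8   0.33  0.85 -0.25] t 26.075 F [-0.   0.3 -1.9]
```

```bash
python3 -m handwheel '[{"dx":-0.5,"dy":-0.5,"dz":-1.5,"turn":0,"grip":255},{"dx":0,"dy":0,"dz":0,"turn":0,"grip":255},{"dx":0,"dy":0,"dz":0,"turn":0,"grip":255},{"dx":0,"dy":0,"dz":0,"turn":0,"grip":0},{"dx":0,"dy":0,"dz":0,"turn":0,"grip":0},{"dx":0,"dy":0,"dz":0,"turn":0,"grip":0},{"dx":0,"dy":0,"dz":0,"turn":0,"grip":0},{"dx":0,"dy":0,"dz":0,"turn":0,"grip":0},{"dx":0,"dy":0,"dz":20,"turn":0,"grip":0},{"dx":0,"dy":0,"dz":60,"turn":0,"grip":0},{"dx":0,"dy":0,"dz":60,"turn":0,"grip":0},{"dx":0,"dy":0,"dz":40,"turn":0,"grip":0}]'
python3 -m handwheel '[{"dx":-40,"dy":-40,"dz":0,"turn":0,"grip":0},{"dx":-40,"dy":-50,"dz":0,"turn":0,"grip":0},{"dx":-40,"dy":-50,"dz":0,"turn":0,"grip":0},{"dx":-40,"dy":-50,"dz":0,"turn":0,"grip":0},{"dx":0,"dy":-50,"dz":0,"turn":0,"grip":0},{"dx":0,"dy":0,"dz":0,"turn":0,"grip":0},{"dx":0,"dy":0,"dz":0,"turn":0,"grip":0}]'
python3 - <<'E'
from w import *
rep(get_state()); c=eyes.capture("top"); h=cv2.cvtColor(c["pixels"],cv2.COLOR_RGB2HSV); e=eyes.capture("scene")
v=cv2.resize(c["pixels"][140:300,90:350],None,fx=1.55,fy=1.55,interpolation=2); w=e["pixels"][150:400,180:560]
cv2.imwrite("pics/fin.png",np.hstack([v[:248],cv2.resize(w,(377,248))])[:,:,::-1])
b=(160,150,330,250); g=lambda lo,hi:blob(h,lo,hi,b)
print("red",rect(c,g((0,200,100),(5,255,255))|g((173,200,100),(179,255,255)),.124))
print("cup inner",rect(c,blob(h,(5,120,200),(12,200,255),(195,180,240,230)),.089))
print("base",rect(c,g((0,0,190),(179,60,255)),.034))
print("plate",rect(c,blob(h,(18,120,120),(28,255,255),(225,180,265,225)),.054))
for n,p in(("blue",(95,150,40,130,300)),("green",0)): pass
print("blue",rect(c,g((95,150,40),(130,255,255)),.022))
E
```

```text
time: 27.58
tcp_pos: [0.6107, 0.0016, 0.2606]
ee_rot: [0.002, 0.669, 0.743, 0.002]
contact_force: [0.7, 0.6, -0.1]
grip_width: 0.0868
time: 28.45
tcp_pos: [0.453, -0.2345, 0.2565]
ee_rot: [0.0, 0.669, 0.743, 0.001]
contact_force: [0.4, 1.2, -0.3]
grip_width: 0.0865
tcp [ 453.  -234.5  256.5] closing dir, tilt [6.   0.08] q [ 0.77  0.2  -0.43  1.86  0.09  1.11  0.41] t 28.45 F [ 0.4  1.2 -0.3]
red [608.6   2.4  35.   33.9  -4.6]
cup inner [594.1 166.8  24.1  23.3  -2.4]
base [600.8  82.4  81.   54.7 -83.8]
plate [601.2  83.9  44.1  22.6 -84.1]
blue [615.  -66.   44.2  42.9  -5. ]
```

View pics/fin.png

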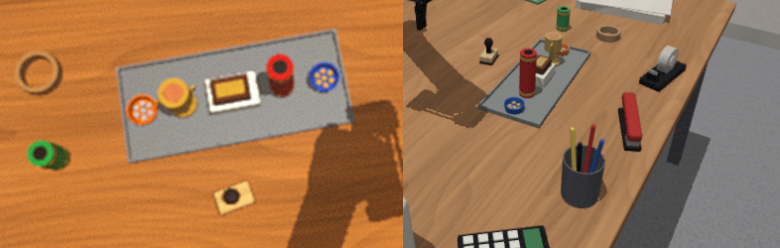

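The final view shows all four parts upright in a row, with the green column and stamp not disturbed. Distances are well inside limits: red–base 80 mm, red–blue 69 mm, cup–base 85 mm, cup–orange 65 mm.

```bash
python3 -c "
from station import robot; print(robot.job_done())"
```

```text
the job is handed in; nothing more can be done
None
```

The trophy kit is in the tray and the job is handed in: base, tier on top of it, cup by the orange dish, then red column by the blue dish. Each part was released before the next was taken, and it took about 29 s of the 102 s allowed.

The last top and scene views show all four parts upright and released, and the arm clear:

| Check | Measured | Allowed |
|---|---|---|
| Base from tray centre | about 0.5 mm | below 12 mm |
| Base angle to the tray | about 0.4° (0.007 rad) | below 0.2 rad |
| Tier from base centre | about 1.5 mm | below 10 mm |
| Cup to base / to orange dish | 85 mm / 65 mm | 67.5–97.5 / 52.5–82.5 mm |
| Red column to base / to blue dish | 80 mm / 69 mm | 67.5–97.5 / 52.5–82.5 mm |

- **Green column and stamp:** they look undisturbed in the last picture. I did not measure their positions again, but the arm never worked close to them.
- **Disagreements:** the wrist camera read about 2 mm further in x than the top camera. My first mask for the cup from the wrist view was about 4 mm off in y because it took in more than the bowl's rim, so I re-measured the cup by its inner disc.
- **Refused call:** my first move was refused because rows need all five keys. Nothing moved.

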